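Find the heavy arm of a star wheel and hold it at the bottom

TASK

One of the six look-alike arms of the star wheel on the bearing stand is heavier than the rest; the bearing is greasy, so the wheel sticks well short of true on whichever side it rolls from. Spin the wheel by hand and let it go to roll freely, find the heavy arm that way, then turn that arm straight down and finish gripping the wheel, holding it still there for marking. Leave the oiler, bolt, block and stone around it where they are.

Things in the scene. Friction and masses are not known exactly. Their poses are not given: they have to be found in the camera images.
- stand: grey bearing pedestal, fixed; origin on the cart top straight under the middle of the wheel, z up, x along the horizontal spindle, away from the robot. The wheel is on its near (-x) side, open from front, sides and above. Base plate 130 mm wide, 14 mm thick, from x -30 to +120 mm; the upright, 60 mm wide, begins 38 mm behind the wheel's mid-plane and is 165 mm high
- wheel_centre (a point): middle of the star wheel, on the spindle axis 135 mm above the cart top; axes as the stand's. Wheel: hub 48 mm across, 36 mm thick, six 11 mm steel arms 60 degrees apart, with black knobs from 60 to 98 mm from the axis. One knob has a hidden steel core, 0.11 to 0.16 kg heavier; the heavy side lies exactly along that arm
- rotor (a joint): turn of the wheel, rad, no stops; grows as its top moves to the stand's +y (robot's left); 0: knob_a on top (no hint of the heavy side). May still roll for 2 s at the start. Drag 0.06 N m; the heavy knob pulls with up to 0.09 to 0.12 N m. Let go, it rolls slowly towards heavy side down, sticking up to 45 degrees short, equally from either side; it also sticks within 45 degrees of heavy side up
- knob_a (a point): centre of one of six identical-looking black knobs (24 mm across, 38 mm long along the arm), 80 mm from the spindle axis; any may be the heavy one. Letters run round in order from knob_a, 60 degrees apart, in the sense top towards the stand's +y
- knob_b (a point): centre of one of six identical-looking black knobs (24 mm across, 38 mm long along the arm), 80 mm from the spindle axis; any may be the heavy one. Letters run round in order from knob_a, 60 degrees apart, in the sense top towards the stand's +y
- knob_c (a point): centre of one of six identical-looking black knobs (24 mm across, 38 mm long along the arm), 80 mm from the spindle axis; any may be the heavy one. Letters run round in order from knob_a, 60 degrees apart, in the sense top towards the stand's +y
- knob_d (a point): centre of one of six identical-looking black knobs (24 mm across, 38 mm long along the arm), 80 mm from the spindle axis; any may be the heavy one. Letters run round in order from knob_a, 60 degrees apart, in the sense top towards the stand's +y
- knob_e (a point): centre of one of six identical-looking black knobs (24 mm across, 38 mm long along the arm), 80 mm from the spindle axis; any may be the heavy one. Letters run round in order from knob_a, 60 degrees apart, in the sense top towards the stand's +y
- knob_f (a point): centre of one of six identical-looking black knobs (24 mm across, 38 mm long along the arm), 80 mm from the spindle axis; any may be the heavy one. Letters run round in order from knob_a, 60 degrees apart, in the sense top towards the stand's +y
- oiler: white squeeze oiler bottle with a red spout, 57x56x151 mm, standing; origin at the centre of its underside; leave alone
- tbolt_1: dark T-slot bolt with nut, lying, 34x66x30 mm; origin at the centre of its underside; leave alone
- block_2: ground steel set-up block with holes, 51x76x26 mm; origin at the centre of its underside; leave alone
- stone: yellow sharpening stone, 32x100x23 mm; origin at the centre of its underside; leave alone

How it is judged (in metres and radians):
On the way, in this order (a step that is already met when the one before it is completed fails the run):
1. The fingers push or take the wheel (contact force between the fingers and stand above 0.05 N), for 0.04 s.
2. Then it is let go and rolls by itself, nothing touching it (contact force between each of the arm, the fingers and stand below 0.05 N and (velocity of joint rotor above 0.15 rad/s or velocity of joint rotor below -0.15 rad/s)), for 0.15 s.
At the end, for the whole second after the job is handed in: The heavy knob is straight below the spindle within 12 degrees, the wheel stands still, and the fingers grip it (more than 4 N of contact) (z of knob_c in the frame of stand below 0.0568 m and contact force between the fingers and stand above 4 N and velocity of joint rotor between -0.05 and 0.05 rad/s); the arm keeps its last pose, push and grip.
It fails at once if oiler pushed more than 30 mm or tipped over (distance of oiler from where it was at the start of the episode above 0.03 m or angle between oiler's own z axis and vertical above 0.5 rad).
It fails at once if tbolt_1 pushed more than 30 mm (distance of tbolt_1 from where it was at the start of the episode above 0.03 m).
It fails at once if block_2 pushed more than 30 mm (distance of block_2 from where it was at the start of the episode above 0.03 m).
It fails at once if stone pushed more than 30 mm (distance of stone from where it was at the start of the episode above 0.03 m).
It also fails if it takes over 64 s, if anything falls off the work surface, if the arm or the gripper's body presses on something with over 40 N, if the wrist force passes 120 N, or if a joint passes its speed limit or range.

ROBOT

A 7-joint arm with a two-finger parallel gripper is mounted at the origin on a cart in front of the work surface, level with it; the furniture and walls round the work are solid. World frame = base frame: x ahead of the robot, y to its left, z up, the work surface at z = 0. Lengths are in mm, angles in rad, forces in N, time in s.
With the tool pointing down it reaches from about 400 to 875 mm from the base axis. Payload 4.4 kg.
Tool frame: the origin (TCP) lies on the mounting face of the last link; the fingertips stand 173 mm ahead of it and the grasp point (between the pads) lies 155 mm ahead of it; z points along the fingers, y is the line along which they close (so a half turn about z gives the same grasp; the last joint's range is limited). The gripper opens to 85 mm and grips with 20 to 120 N. Pads are 22 mm wide; open, the fingers measure 114 mm over their backs; the gripper's body (76 mm by 85 mm) begins 54 mm behind the grasp point. The pads swing forward as they close: fully open they stand 13 mm farther back than shut.
Start: joints at [-0.066, 0.628, 0.038, 1.517, -0.027, 0.996, -0.02], TCP at [650.012, 0.021, 404.713] pointing down, gripper open.
Joint ranges: [-3.06, 3.06], [-0.37, 2.12], [-1.25, 1.32], [0.18, 2.47], [-1.1, 4.24], [0.23, 1.98], [-2.94, 2.94]. Speed limits (rad/s): [2.57, 2.57, 3.14, 3.14, 3.14, 3.14, 3.14].

INTERFACE

Orientations are given as [roll, pitch, yaw] about the fixed x, y, z axes, in that order (R = Rz(yaw) Ry(pitch) Rx(roll)).
In Python, from cell import * gives the robot as it stands. The module is installed in compiled form; this text tells all that it offers.
- The arm moves only by the tool jog_arm, never from a script. Its argument "steps" is a list of rows, each a list of 7 numbers: the opening, from -1 (shut) to 1 (fully open), so that 0 is half open, then the shift along the tool's x, y, z as a fraction of full scale, then the turn, a rotation vector about the tool's x, y, z as a fraction of full scale. A call has 1 to 10 rows; each row shifts and turns the commanded pose from where the row before left it, along the tool's axes as they then stand; what a row does not reach is not made up. Full scale, the value 1, is 500 mm for a shift and 2 rad for a turn. A row lasts 1/8 s, in which the tool goes at most 62.5 mm and 10.7 degrees, less where a joint would pass 70% of its speed; a pose out of reach is approached as far as the arm can. A call with a number of a shift or a turn outside -1 to 1 is refused whole. A call with a gripper value outside its range is refused whole. The fingers move at their own pace and stop on an object; the grip force is fixed at half the most. Time passes only in rows, so rows that do not move let the fingers close. It gives the time, the measured TCP pose, the force, the opening and the grip force at its end, in the units of the state.
- read_state(): the state, without advancing time (a new reading comes with each control period).
- get_image(name): name is "scene" or "side" or "wrist"; returns a dict with "pixels" (480x640x3 uint8, red, green, blue), "depth" (480x640 float32, mm along the optical axis (not along the pixel's ray), 0 where there is no reading), "vertical_fov" (degrees; the focal length in pixels is half the picture's height over the tangent of half this angle, whatever the lens; pixels are square), "cx", "cy" (the principal point, pixels), "R" (3x3) and "t" (3): a world point X has camera coordinates R X + t. Camera axes: x right, y down, z forward; pixel columns grow to the right and rows downward; lengths in mm; the calibration is good to about 2 mm. A picture is of the moment at which its call begins.
- finish_job(): hands the job in; it is judged then, once.
The state is a dict: "clock": time; "qpos": joint angles; "qd": joint speeds; "tau": joint torques, N m; "eef_pos": TCP position; "tool_rot": TCP orientation; "force": force on the tool from outside, world axes, zero at the start; "torque": the same for the moment, N m; "width": finger opening in mm; "gripper_force": force on a finger pad.
Only numpy, scipy, OpenCV 4.12 (cv2) and the standard library are available. Lean on these libraries where they do the work, as an engineer would, in place of code of your own. Each camera call takes 0.05 s, during which the arm holds its last target. There are 200 camera calls.

## Working session

There is one attempt and no reset: what is moved stays moved. The work goes in short steps, Python scripts to look and compute and a tool call to move; the robot and the scene stay as the last step left them, time stands still between calls to the robot, and variables do not carry over. Pictures are saved under pics/ and viewed, at most 10 in all, crops included, and the job is handed in when it is done.

Besides the shell and the picture viewer there is one more tool, called after "Request:" as name(argument=value, ...) on one line, values as JSON. jog_arm: Moves the arm, as the interface text tells. Shift numbers are shares of 500 mm and turn numbers shares of 2 rad, none past 1 either way. Its arguments: {"type":"object","properties":{"steps":{"type":"array"}},"required":["steps"]}

```bash
mkdir -p pics; cat > h.py <<'E'
from cell import *
import numpy as np, cv2
def cam(n):
    d=get_image(n); d['f']=240/np.tan(np.radians(d['vertical_fov'])/2); return d
def cloud(d):
    v,u=np.mgrid[0:480,0:640]; z=d['depth']
    P=np.stack([(u-d['cx'])/d['f']*z,(v-d['cy'])/d['f']*z,z],-1)
    return (P-np.array(d['t']))@np.array(d['R'])
def save(d,n): cv2.imwrite('pics/'+n,d['pixels'][:,:,::-1])
E
python3 - <<'E'
from h import *
a=cam('scene');b=cam('side')
for n,d in(('scene',a),('side',b)):
    print(n,d['f'],-np.array(d['R']).T@d['t'],np.array(d['R'])[2])
cv2.imwrite('pics/0.png',cv2.resize(np.vstack([a['pixels'],b['pixels']])[:,:,::-1],(400,600))) if 0 else None
save(a,'s0.png');save(b,'d0.png')
print(read_state())
E
```

```text
scene 521.6088932976268 [-70.72937182 785.89903336 571.04375968] [ 0.57319532 -0.72218446 -0.387165  ]
side 512.3474224657507 [ 309.79599581 -805.16619258  684.97586914] [ 0.25708348  0.80616723 -0.53291883]
{'clock': 0.1, 'qpos': array([-0.06582408,  0.62921425,  0.03844915,  1.51825591, -0.02701339,
        0.9963211 , -0.02000761]), 'qd': array([ 0.00123464, -0.00125662,  0.0001626 , -0.00288879,  0.00080344,
        0.00039371, -0.00107297]), 'tau': array([ 3.65140630e-03, -5.64529252e+01,  1.23032581e+00, -1.93971133e+01,
        1.11524854e-02,  5.46943455e-03, -1.37002465e-05]), 'eef_pos': array([6.49734523e+02, 4.90596173e-02, 4.03910278e+02]), 'tool_rot': array([-3.13991189e+00,  6.05611427e-06,  1.57080224e+00]), 'force': array([-0.18454693,  0.05768539, -0.93748617]), 'torque': array([-0.0262873 , -0.02069315, -0.04316304]), 'gripper_force': 0.0, 'width': 85.48097942641888}
```

View pics/s0.png

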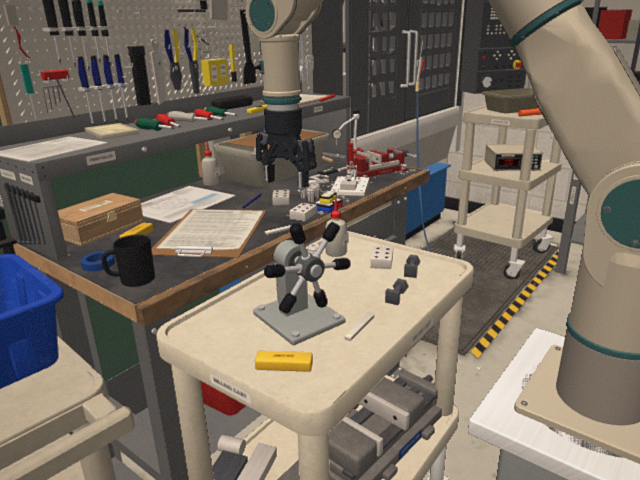

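View pics/d0.png

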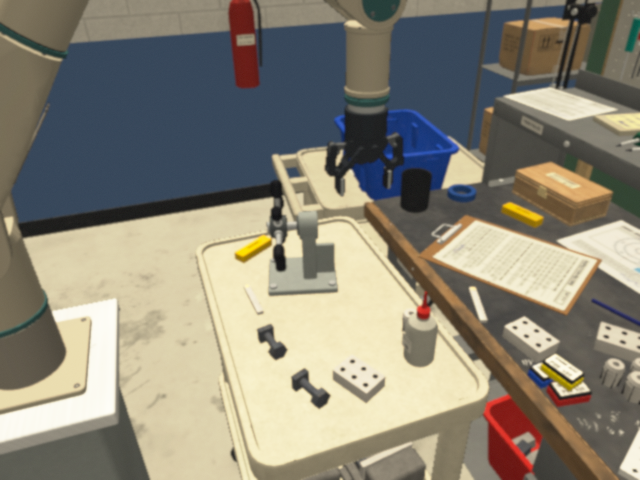

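```bash
cat >> h.py <<'E'
from scipy.optimize import least_squares
def knobs(d,c0=None):
    P=cloud(d); m=(d['pixels'].max(2)<62)&(P[...,2]>15)&(P[...,2]<260)&(d['depth']>0)
    if c0 is not None: m&=np.linalg.norm(P-c0,axis=2)<125
    else: 
        w=np.zeros_like(m); w[215:315,255:360]=1; m&=w
    n,l,s,c=cv2.connectedComponentsWithStats(m.astype(np.uint8))
    return [(c[i].round(),s[i,4],np.median(P[l==i],axis=0)) for i in range(1,n) if s[i,4]>40]
E
python3 - <<'E'
from h import *
d=cam('scene');k=knobs(d)
for x in k: print(x[0],x[1],x[2].round())
P=cloud(d)
hs=d['pixels'].astype(int)
print(P[270,316].round(),P[272,312].round(),P[262,322].round())
# base plate
m=(abs(P[...,2]-14)<4); w=np.zeros_like(m);w[285:345,245:350]=1;m&=w&(hs.max(2)<190)
q=P[m][:,:2].astype(np.float32);print(m.sum(),cv2.minAreaRect(q))
cv2.imwrite('pics/c0.png',cv2.resize(d['pixels'][205:345,240:370,::-1],None,fx=4,fy=4))
E
```

```text
[294. 233.] 274 [503. 139. 210.]
[329. 231.] 201 [483.  66. 200.]
[293. 258.] 77 [541. 108. 144.]
[342. 261.] 149 [475.  39. 128.]
[312. 270.] 185 [487. 119. 136.]
[274. 273.] 224 [514. 190. 152.]
[322. 297.] 152 [488.  87.  65.]
[289. 304.] 222 [508. 161.  78.]
[478. 116. 139.] [481. 123. 137.] [480.  94. 146.]
1926 ((542.7841796875, 97.1375732421875), (131.95315551757812, 152.0287628173828), 74.24641418457031)
```

View pics/c0.png

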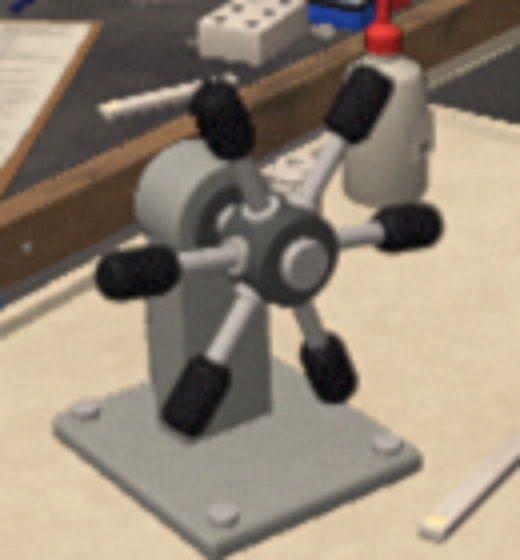

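Request:
jog_arm(steps=[[1,0,0,-0.01,0,0,-0.0931],[1,0,0,-0.01,0,0,-0.0931],[1,0,0,-0.01,0,0,-0.0931],[1,0,0,-0.01,0,0,-0.0931],[1,0,0,-0.01,0,0,-0.0931],[1,0,0,-0.01,0,0,-0.0931],[1,0,0,-0.01,0,0,-0.0931],[1,0,0,0,0,0,0]])

```text
clock: 1.15
eef_pos: [650.0, -0.3, 439.7]
tool_rot: [3.141, -0.0, 2.872]
force: [0.1, 0.4, -0.4]
width: 85.5
gripper_force: 0.0
```

```bash
cat >> h.py <<'E'
from scipy.spatial.transform import Rotation as Ro
YAW=np.radians(-15.3); C=np.array([500,107.5,135.])
X=np.array([np.cos(YAW),np.sin(YAW),0]);Y=np.array([-np.sin(YAW),np.cos(YAW),0]);Z=np.array([0,0,1.])
def target(phi,r):  # grasp point at radius r, tool pointing at spindle, tilt phi deg
    p=np.radians(phi);u=Y*np.sin(p)+Z*np.cos(p)
    return C+u*(r+155), Ro.from_matrix(np.column_stack([-X,np.cross(-u,-X),-u]))
def delta(phi,r):
    s=read_state();R0=Ro.from_euler('xyz',s['tool_rot']);T,R=target(phi,r)
    print('shift frac(tool axes)',(R0.inv().apply(T-s['eef_pos'])/500).round(4),'turn',((R0.inv()*R).as_rotvec()/2).round(4),'t',s['clock'],'w',s['width'],'F',s['force'].round(1))
def wheel(d):
    k=knobs(d,C); out=[]
    for px,a,p in k:
        q=p-C+np.array([6,-8,-4]); r=np.hypot(q@Y,q[2])
        if r>50: out.append((px.tolist(),int(a),round(float(r)),round(float(q@X)),round(float(np.degrees(np.arctan2(q@Y,q[2]))),1)))
    print(*out,sep='\n')
    v=np.radians([o[4] for o in out if 68<o[2]<92]); print('phase mod60',np.degrees(np.angle(np.exp(6j*v).sum()))/6)
E
python3 -c "
from h import *
wheel(cam('scene'));delta(20.5,170);print(read_state()['eef_pos'])"
```

```text
([328.0, 230.0], 211, 79, 3, -36.6)
([294.0, 236.0], 234, 78, 0, 22.9)
([342.0, 259.0], 155, 78, 2, -94.5)
([274.0, 275.0], 220, 78, 0, 83.3)
([323.0, 296.0], 143, 78, 1, -155.5)
([290.0, 304.0], 223, 77, 1, 145.0)
phase mod60 24.099708431177778
shift frac(tool axes) [3.476e-01 3.549e-01 3.000e-04] turn [ 0.179  -0.0006 -0.002 ] t 1.2 w 85.73722370289396 F [-1.1 -0.3 -0.7]
[ 6.49948410e+02 -2.62392374e-01  4.39433480e+02]
```

Request:
jog_arm(steps=[[1,0.0695,0.071,0,0,0,0],[1,0.0695,0.071,0,0,0,0],[1,0.0695,0.071,0,0,0,0],[1,0.0695,0.071,0,0,0,0],[1,0.0695,0.071,0,0,0,0],[1,0,0,0,0.09,0,0],[1,0,0,0,0.09,0,0],[1,0,0,0,0,0,0],[1,0,0,0,0,0,0]])

```text
clock: 2.33
eef_pos: [529.3, 217.0, 439.4]
tool_rot: [-2.784, 0.0, 2.873]
force: [0.4, 0.1, -0.0]
width: 85.0
gripper_force: 0.0
```

```bash
python3 -c "
from h import *
wheel(cam('scene'));delta(23,170);delta(23,84);save(cam('scene'),'s1.png')"
```

```text
([328.0, 230.0], 209, 79, 3, -36.6)
([294.0, 236.0], 233, 78, 1, 23.0)
([342.0, 259.0], 152, 80, 2, -94.5)
([274.0, 275.0], 220, 78, 0, 83.4)
([323.0, 296.0], 143, 79, 1, -155.1)
([290.0, 304.0], 221, 77, 2, 145.2)
phase mod60 24.23327265391795
shift frac(tool axes) [-0.0008  0.0304  0.0004] turn [ 0.0218 -0.0003 -0.0011] t 2.375 w 85.50897305768945 F [-1.1  0.2 -0.7]
shift frac(tool axes) [-0.0009  0.0229  0.1723] turn [ 0.0218 -0.0003 -0.0011] t 2.375 w 85.50897305768945 F [-1.1  0.2 -0.7]
```

View pics/s1.png

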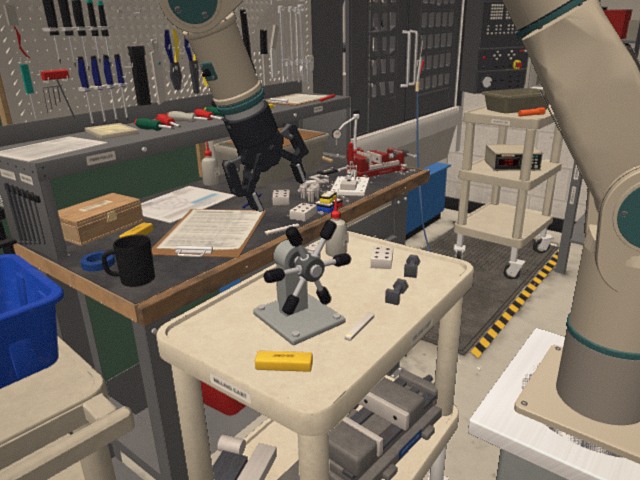

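Request:
jog_arm(steps=[[1,0,0.031,0,0.023,0,0],[1,0,0,0.06,0,0,0],[1,0,0,0.06,0,0,0],[1,0,0,0.052,0,0,0],[-1,0,0,0,0,0,0],[-1,0,0,0,0,0,0],[-1,0,0,0,0,0,0],[-1,0,0,0,0,0,0],[-1,0,0,0,0,0,0],[-1,0,0,0,0,0,0]])

```text
clock: 3.68
eef_pos: [524.6, 199.2, 356.4]
tool_rot: [-2.738, 0.002, 2.875]
force: [1.1, 2.3, 6.3]
width: 21.0
gripper_force: 59.0
```

```bash
python3 -c "
from h import *
d=cam('scene');delta(24,80);wheel(d);cv2.imwrite('pics/c1.png',cv2.resize(d['pixels'][165:325,210:380,::-1],None,fx=3,fy=3))"
```

```text
shift frac(tool axes) [-0.001   0.0065  0.0119] turn [ 0.0075  0.0009 -0.0002] t 3.725 w 21.38593395845166 F [-0.2  2.4  6.1]
([292.0, 230.0], 562, 90, 1, 18.4)
([328.0, 230.0], 208, 79, 3, -37.3)
([342.0, 260.0], 152, 78, 1, -95.3)
([274.0, 275.0], 222, 77, 0, 82.7)
([323.0, 296.0], 147, 79, 1, -155.9)
([290.0, 304.0], 225, 77, 1, 144.8)
phase mod60 22.923682780889276
```

View pics/c1.png

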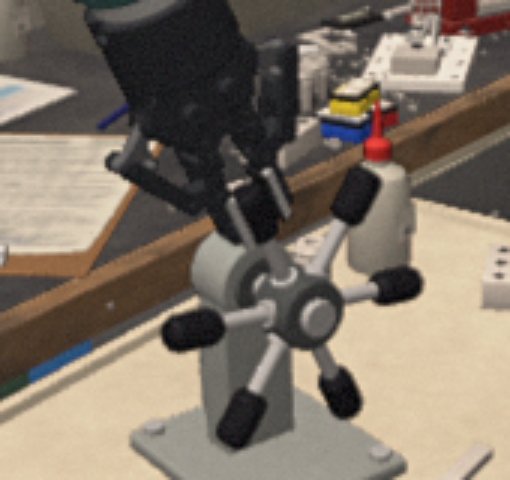

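Request:
jog_arm(steps=[[-1,0,-0.0627,0.0041,-0.0654,0,0],[-1,0,-0.0627,0.0041,-0.0654,0,0],[-1,0,-0.0627,0.0041,-0.0654,0,0],[-1,0,-0.0627,0.0041,-0.0654,0,0],[-1,0,-0.0627,0.0041,-0.0654,0,0],[-1,0,-0.0627,0.0041,-0.0654,0,0],[-1,0,-0.0627,0.0041,-0.0654,0,0],[-1,0,-0.0627,0.0041,-0.0654,0,0],[-1,0,0,0,0,0,0]])

```text
clock: 4.85
eef_pos: [461.6, -34.5, 326.2]
tool_rot: [2.494, -0.004, 2.866]
force: [-1.0, -4.5, 8.7]
width: 21.3
gripper_force: 70.9
```

```bash
python3 -c "
from h import *
d=cam('scene');delta(-37,80);wheel(d)"
```

```text
shift frac(tool axes) [0.0008 0.003  0.0125] turn [-0.0007  0.0012 -0.003 ] t 4.9 w 21.01380339713717 F [-0.5 -5.1  6. ]
([335.0, 222.0], 571, 94, 1, -37.9)
([295.0, 235.0], 230, 78, 1, 20.6)
([342.0, 261.0], 153, 80, 2, -97.4)
([274.0, 273.0], 225, 77, 0, 80.7)
([322.0, 297.0], 148, 79, 1, -158.0)
([289.0, 304.0], 225, 77, 1, 142.6)
phase mod60 21.700310294379708
```

Request:
jog_arm(steps=[[1,0,0,0,0,0,0],[1,0,0,-0.05,0,0,0]])

```text
clock: 5.15
eef_pos: [456.6, -45.4, 346.8]
tool_rot: [2.501, -0.002, 2.877]
force: [0.4, 0.0, -0.4]
width: 57.2
gripper_force: 0.0
```

```bash
python3 -c "
from h import *
wheel(cam('scene'));wheel(cam('scene'));wheel(cam('scene'))"
```

```text
([325.0, 208.0], 59, 116, 0, -20.7)
([347.0, 222.0], 98, 115, 4, -54.9)
([323.0, 228.0], 206, 78, 2, -27.4)
([289.0, 240.0], 227, 79, 0, 31.6)
([342.0, 253.0], 161, 80, 2, -85.8)
([274.0, 281.0], 223, 77, 1, 92.7)
([328.0, 291.0], 133, 79, 1, -146.1)
([295.0, 305.0], 216, 78, 2, 154.5)
phase mod60 -26.74943521347259
([321.0, 227.0], 222, 79, 2, -23.9)
([348.0, 222.0], 81, 118, 6, -56.8)
([287.0, 242.0], 228, 79, 0, 35.1)
([342.0, 251.0], 157, 79, 2, -82.4)
([275.0, 284.0], 221, 76, 1, 96.1)
([330.0, 290.0], 130, 79, 1, -143.2)
([297.0, 306.0], 216, 79, 2, 157.9)
phase mod60 -23.399871911320734
([319.0, 227.0], 236, 79, 2, -19.2)
([349.0, 223.0], 69, 120, 7, -58.4)
([285.0, 245.0], 218, 79, 0, 40.3)
([341.0, 249.0], 165, 79, 1, -77.8)
([275.0, 286.0], 219, 76, 1, 100.8)
([332.0, 287.0], 126, 79, 0, -138.0)
([299.0, 306.0], 208, 79, 2, 162.1)
phase mod60 -18.633226378983625
```

Request:
jog_arm(steps=[[1,0,0,-0.1,0,0,0]])

```text
clock: 5.42
eef_pos: [448.5, -73.2, 386.3]
tool_rot: [2.5, -0.004, 2.88]
force: [0.4, -0.2, -0.4]
width: 85.4
gripper_force: 0.0
```

```bash
python3 -c "
from h import *
wheel(cam('scene'));
for i in range(8):print(i); wheel(cam('scene')) if i>6 else cam('scene')"
```

```text
([309.0, 228.0], 240, 78, 1, -1.9)
([338.0, 239.0], 188, 79, 2, -61.8)
([278.0, 257.0], 236, 79, 0, 57.7)
([337.0, 277.0], 125, 78, 1, -121.8)
([280.0, 296.0], 217, 76, 1, 119.0)
([309.0, 304.0], 184, 81, 2, 178.8)
phase mod60 -1.6667052159220581
0
1
2
3
4
5
6
7
([329.0, 231.0], 201, 79, 3, -39.1)
([295.0, 235.0], 230, 78, 1, 20.9)
([342.0, 261.0], 151, 79, 1, -97.0)
([274.0, 273.0], 225, 77, 0, 81.1)
([322.0, 297.0], 148, 78, 1, -157.8)
([289.0, 304.0], 220, 77, 1, 142.8)
phase mod60 21.81643581344478
```

```bash
python3 -c "
from h import *
for i in range(6):cam('scene')
wheel(cam('scene'))
for i in range(6):cam('scene')
wheel(cam('scene'));delta(-36.5,84)"
```

```text
([327.0, 230.0], 210, 79, 3, -36.5)
([294.0, 236.0], 236, 78, 0, 23.0)
([342.0, 259.0], 154, 80, 2, -94.3)
([274.0, 275.0], 223, 77, 0, 83.3)
([324.0, 296.0], 149, 79, 1, -155.6)
([290.0, 304.0], 224, 77, 1, 145.2)
phase mod60 24.182757147866624
([327.0, 230.0], 211, 79, 2, -36.4)
([294.0, 236.0], 235, 78, 0, 23.1)
([342.0, 259.0], 154, 79, 2, -94.4)
([274.0, 275.0], 223, 77, 0, 83.1)
([324.0, 296.0], 146, 78, 0, -155.3)
([290.0, 304.0], 223, 78, 1, 145.2)
phase mod60 24.21645526017005
shift frac(tool axes) [-0.0014  0.0038  0.153 ] turn [ 0.0017  0.0002 -0.0002] t 6.575 w 85.34576470318467 F [ 0.9 -0.3 -1. ]
```

Request:
jog_arm(steps=[[1,0,0.004,0.05,0.002,0,0],[1,0,0,0.05,0,0,0],[1,0,0,0.051,0,0,0],[-1,0,0,0,0,0,0],[-1,0,0,0,0,0,0],[-1,0,0,0,0,0,0],[-1,0,0,0,0,0,0],[-1,0,0,0,0,0,0],[-1,0,0,0,0,0,0]])

```text
clock: 7.7
eef_pos: [461.8, -30.7, 328.7]
tool_rot: [2.505, 0.001, 2.873]
force: [-2.6, -4.1, 7.0]
width: 21.5
gripper_force: 58.3
```

Request:
jog_arm(steps=[[-1,0,0.0602,0.0038,0.0628,0,0],[-1,0,0.0602,0.0038,0.0628,0,0],[-1,0,0.0602,0.0038,0.0628,0,0],[-1,0,0.0602,0.0038,0.0628,0,0],[-1,0,0.0602,0.0038,0.0628,0,0],[-1,0,0,0,0,0,0],[-1,0,0,0,0,0,0],[-1,0,0,0,0,0,0]])

```text
clock: 8.7
eef_pos: [498.8, 107.0, 376.4]
tool_rot: [3.131, 0.002, 2.876]
force: [-3.0, 1.9, 7.8]
width: 21.3
gripper_force: 68.3
```

```bash
python3 -c "
from h import *
d=cam('scene');wheel(d);delta(0,80);print(read_state()['gripper_force'])
cv2.imwrite('pics/c2.png',cv2.resize(d['pixels'][165:325,210:380,::-1],None,fx=3,fy=3))"
```

```text
([314.0, 220.0], 397, 94, 1, -10.1)
([300.0, 221.0], 185, 101, 0, 9.4)
([337.0, 238.0], 194, 80, 2, -59.5)
([277.0, 258.0], 231, 79, -1, 60.3)
([338.0, 275.0], 130, 79, 0, -119.0)
([280.0, 297.0], 222, 76, 1, 121.3)
([310.0, 304.0], 185, 79, 1, -179.3)
phase mod60 0.7599794619872599
shift frac(tool axes) [-0.002   0.0015  0.0129] turn [0.0055 0.0009 0.0008] t 8.75 w 21.460425272163963 F [-3.   1.7  7.9]
68.32361753680743
```

View pics/c2.png

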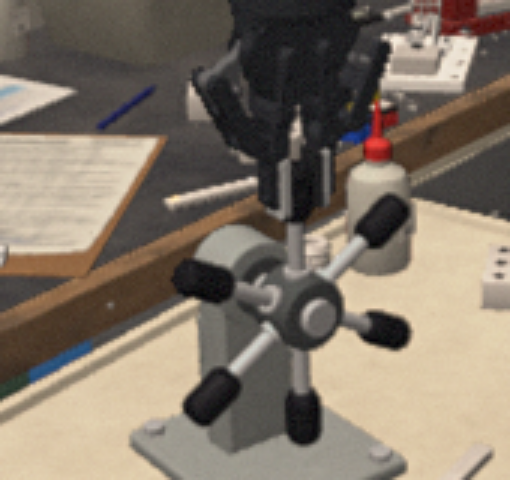

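The picture shows the gripper holding the top knob at crop pixel (297,195), with the heavy arm straight down at (303,415). The wheel is at rest, less than 1° off true.

```bash
python3 -c "
from cell import *
print(finish_job())"
```

```text
the job is handed in; nothing more can be done
None
```

I handed the job in with the heavy arm straight down (under 1° off by camera) and the wheel held still by a 68 N grip on the opposite knob. One free roll of about 60° after letting go identified the heavy arm; I did not roll it from the other side to check, and no verdict came back.

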